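Index the saw's length stop one hole out and hold its pin home

TASK

The length stop on the saw's extension bed has to go one hole further out: first take the wooden offcut that lies in its way off the bed and leave it in the plywood offcut tray. Then pull up the stop's lock plunger by its knob, slide the stop away from the grey end block to the very next hole of the tube, and let the pin drop fully in. Finish while still holding the knob, with the pin kept home, and leave the mallet, chisel and glue bottle alone.

Things in the scene. Friction and masses are not known exactly. Their poses are not given: they have to be found in the camera images.
- bed: Fixed aluminium bed plate lying on the bench, 12 mm thick. Origin on the bench surface; in its frame the plate spans x -100 to +80, y -170 to +170 mm; z up. A grey end block, 50 x 30 mm, top at z = 56 mm, stands at x = +55, y = -155 mm and clamps one end of the tube. The stop moves out along the bed's +y, away from this block.
- next_hole (a point): Mouth of the hole that the pin must go to, in the top of a fixed square steel tube, 25 x 25 mm, z 12 to 37 mm above the bench, that runs along the bed's y at bed x = +55 mm over its full length. Its pin holes (11 mm) are at bed y = -100, -40 (the pin's start), +20 (this one), +80, +140 mm.
- stop_slide (a joint): Position in m of the stop, a steel sleeve (40 x 60 mm, top at z = 42 mm) riding on the tube: 0 at the start hole, growing along the bed's +y, 0.060 at the next hole. Range -0.058 to 0.118; friction about 2 N, plus slight damping. The pin has 1.5 mm of play either way in a hole.
- stop_face (a point): Middle of the outer (+y) face of the stop plate, at z = 30 mm: a flat aluminium plate, 8 mm thick in bed y, z 16 to 44 mm, that stands out from the sleeve's middle over the bed towards the bed's -x (bed x -80 to +35 mm) and moves with the stop.
- lock_plunger (a joint): Lift in m of the spring plunger on the sleeve: 0 = pin fully home, 10 mm deep in the hole; range 0 to 0.016. The pin (8 mm, round tip) is clear of the tube above 0.010. A spring pulls it down, 5.5 N at 0, 9.5 N at 0.016, plus 0.5 N friction. Lowered between holes its tip rides on the tube; over a hole it drops in.
- knob: Black upright cylindrical knob of the plunger, diameter 28 mm, 24 mm tall; origin at the centre of its underside, z up. Pin home, the underside is 60 mm and the top 84 mm above the bench. It sits over the sleeve's middle (bed x = +55 mm), rises with the plunger and moves with the stop. Below it is the plunger housing, diameter 22 mm, from z = 42 to 58 mm.
- offcut: Loose block of brown wood, 35 (x) x 70 (y) x 35 mm (z), about 60 g, lying on the bed in front of the stop plate. Origin at the centre of its underside; it lies on the bed at z = 12 mm.
- offcut_center (a point): Centre of the wooden offcut, 17.5 mm above its underside.
- tray: Open plywood offcut tray, fixed to the bench, 160 (x) x 130 (y) x 50 mm tall outside, walls and floor about 6 mm. Origin at the centre of its underside, on the bench.
- mallet: Bystander: round wooden carver's mallet standing on its head, 90 mm across, 210 mm tall; origin at the centre of its underside.
- chisel: Bystander: chisel lying flat, 240 mm long, wooden handle 26 mm thick; origin under the joint of handle and blade.
- glue: Bystander: white plastic glue bottle, standing, 56 mm diameter, 150 mm tall; origin at the centre of its underside.
There are look-alikes about, which are no part of the job. There is more than one size of the offcut; the job needs the smallest.

How it is judged:
On the way, in this order (a step that is already met when the one before it is completed fails the run):
1. the offcut lies in the tray, let go, while the stop has not moved (x of offcut_center in the frame of tray between -0.075 and 0.075 m and y of offcut_center in the frame of tray between -0.06 and 0.06 m and z of offcut_center in the frame of tray between 0.01 and 0.046 m and contact force between the fingers and offcut below 0.1 N and linear speed of offcut below 0.03 m/s and value of joint stop_slide between -0.01 and 0.01 m), for 0.2 s.
2. the plunger is pulled clear of its first hole (value of joint lock_plunger above 0.0095 m and value of joint stop_slide between -0.02 and 0.02 m).
3. the stop is at the next hole and the pin is fully in (value of joint stop_slide between 0.0565 and 0.0635 m and value of joint lock_plunger below 0.002 m), for 0.2 s.
At the end, for the whole second after the job is handed in: The stop is at the next hole (60 mm out, within 3.5 mm), the pin is home (plunger within 2 mm of its lowest), the fingers still hold the knob (over 2 N) at rest, and the offcut lies still in the tray, inside its walls (all of step 3 and x of offcut_center in the frame of tray between -0.075 and 0.075 m and y of offcut_center in the frame of tray between -0.06 and 0.06 m and z of offcut_center in the frame of tray between 0.01 and 0.046 m and contact force between the fingers and knob above 2 N and contact force between the fingers and offcut below 0.1 N and linear speed of offcut below 0.03 m/s and linear speed of knob below 0.01 m/s); the arm keeps its last pose, push and grip.
It fails at once if a bystander (mallet) is shifted by more than 30 mm (distance of mallet from where it was at the start of the episode above 0.03 m).
It fails at once if a bystander (chisel) is shifted by more than 30 mm (distance of chisel from where it was at the start of the episode above 0.03 m).
It fails at once if a bystander (glue) is shifted by more than 30 mm (distance of glue from where it was at the start of the episode above 0.03 m).
It fails at once if the stop is slid well past the next hole (value of joint stop_slide above 0.09 m).
It also fails if it takes over 56 s, if anything falls off the work surface, if the arm or the gripper's body presses on something with over 40 N, if the wrist force passes 120 N, or if a joint passes its speed limit or range.

ROBOT

A 6-joint arm with a two-finger parallel gripper is mounted at the origin on the work surface. World frame = base frame: x ahead of the robot, y to its left, z up, the work surface at z = 0. Lengths are in m, angles in rad, forces in N, time in s.
With the tool pointing down it reaches from about 0.4 to 0.825 m from the base axis. Payload 7 kg.
Tool frame: the origin (TCP) lies midway between the tips of the shut fingers; the grasp point (between the pads) lies 19 mm behind it; z points along the fingers, y is the direction in which the jaws open and shut (so a half turn about z gives the same grasp; the last joint's range is limited). The gripper opens to 88 mm and grips with 3 to 60 N. Pads are 19 mm wide; open, the fingers measure 130 mm over their backs; the gripper's body (78 mm by 193 mm) begins 47 mm behind the grasp point.
Start: joints at [1.515, 0.359, 0.012, 0, -1.224, -0.288], TCP at [0.228, 0.635, 0.202] pointing down, gripper open.
Joint ranges: [-3.07, 3.07], [-1.43, 2.12], [-1.02, 1.25], [-3.03, 1.67], [-3.05, -0], [-3.03, 3.03]. Speed limits (rad/s): [2.39, 2.39, 3.01, 3.14, 3.14, 3.14].

INTERFACE

Orientations are given as a unit quaternion [w, x, y, z].
In Python, from station import readout, imaging, workorder gives the robot as it stands. The module is installed in compiled form; this text tells all that it offers.
- The arm moves only by the tool play_rows, never from a script. Its argument "rows" is a list of rows, each an object of numbers: "x", "y", "z": the shift along the world's x, y, z in mm; "wx", "wy", "wz": the turn, a rotation vector about the world's x, y, z in rad; "hand": the opening in per cent of the stroke, from 0 (shut) to 100 (fully open). A call has 1 to 8 rows; each row shifts and turns the pose as measured when the row begins; what a row does not reach is not made up. A row lasts 1/12 s, in which the tool goes at most 41.7 mm and 7.16 degrees, less where a joint would pass 70% of its speed; a pose out of reach is approached as far as the arm can. A call with a gripper value outside its range is refused whole. The fingers move at their own pace and stop on an object; "grip_force" is the grip in N (left out, the last holds). Time passes only in rows, so rows that do not move let the fingers close. It gives the time, the measured TCP pose, the force and the opening at its end, in the units of the state.
- readout.observe(): the state, without advancing time (a new reading comes with each control period).
- imaging.capture(name): name is "side" or "top"; returns the picture (480x640x3 uint8, red, green, blue); there is no depth.
- imaging.get_calibration(name): a dict with "camera_matrix" (3x3 intrinsics, pixels), "distortion" ([k1, k2, p1, p2, k3] as OpenCV has them; the pictures are not rectified), "R" (3x3) and "t" (3): a world point X has camera coordinates R X + t. Camera axes: x right, y down, z forward; pixel columns grow to the right and rows downward; lengths in m; the calibration is good to about 2 mm. A picture is of the moment at which its call begins. get_calibration takes no time and is no camera call.
- workorder.sign_off(): hands the job in, once; it reports no verdict.
The state is a dict: "t": time; "joint_pos": joint angles; "qd": joint speeds; "joint_efforts": joint torques, N m; "tool_pos": TCP position; "eef_rot": TCP orientation; "contact_force": force on the tool from outside, world axes, zero at the start; "torque": the same for the moment, N m; "finger_gap": opening from 0.0 (shut) to 1.0 (fully open).
Only numpy, scipy, OpenCV 4.12 (cv2) and the standard library are available. Lean on these libraries where they do the work, as an engineer would, in place of code of your own. Each camera call takes 0.05 s, during which the arm holds its last target.

## Working session

There is one attempt and no reset: what is moved stays moved. The work goes in short steps, Python scripts to look and compute and a tool call to move; the robot and the scene stay as the last step left them, time stands still between calls to the robot, and variables do not carry over. Pictures are saved under pics/ and viewed, and the job is handed in when it is done.

Besides the shell and the picture viewer there is one more tool, called as a command line: name --argument value ..., lists and objects as JSON in quotes. play_rows: Moves the arm, as the interface text tells. Its arguments: {"type":"object","properties":{"rows":{"type":"array"},"grip_force":{"type":"number"}},"required":["rows"]}

```bash
mkdir -p pics; python3 - <<'E'
from station import readout, imaging
import cv2, json, numpy as np
s=readout.observe();print(s)
for n in("side","top"):
    im=imaging.capture(n);cv2.imwrite(f"pics/{n}0.png",cv2.cvtColor(im,cv2.COLOR_RGB2BGR))
    c=imaging.get_calibration(n);print(n,{k:np.round(v,4).tolist() for k,v in c.items()})
E
```

```text
{'t': 0.0, 'joint_pos': array([ 1.51513821e+00,  3.59395904e-01,  1.10716786e-02, -3.78203187e-04,
       -1.22409027e+00, -2.88108116e-01]), 'qd': array([-1.48378232e-03, -1.55405297e-05,  9.65305656e-04,  7.94002068e-04,
       -1.49270517e-03,  2.30510631e-04]), 'joint_efforts': array([ 1.10813248e-04, -5.82710302e+01,  2.93079096e+01,  6.99776977e+00,
        7.21077886e-03, -1.57907593e-04]), 'tool_pos': array([0.2273337 , 0.63500693, 0.20061741]), 'eef_rot': array([ 8.24242561e-04,  9.85253075e-01, -1.71101410e-01, -8.27738254e-05]), 'contact_force': array([-0.70376771, -0.30906516,  0.35681442]), 'torque': array([ 0.00022247,  0.01113774, -0.00771649]), 'finger_gap': 1.0027494126902095}
side {'camera_matrix': [[524.0027, 0.0, 310.7103], [0.0, 524.0027, 242.9621], [0.0, 0.0, 1.0]], 'distortion': [-0.01, 0.0, 0.0, 0.0, 0.0], 'R': [[0.7283, -0.6851, 0.0149], [-0.3533, -0.3941, -0.8484], [0.5872, 0.6126, -0.5291]], 't': [-0.4593, 0.1981, 1.0405]}
top {'camera_matrix': [[517.3111, 0.0, 325.1865], [0.0, 517.3111, 246.8127], [0.0, 0.0, 1.0]], 'distortion': [-0.1372, 0.0, 0.0, 0.0, 0.0], 'R': [[-0.0039, -0.9998, 0.0201], [-0.9814, -0.0, -0.1921], [0.192, -0.0204, -0.9812]], 't': [-0.0993, 0.5476, 1.2978]}
```

View pics/side0.png

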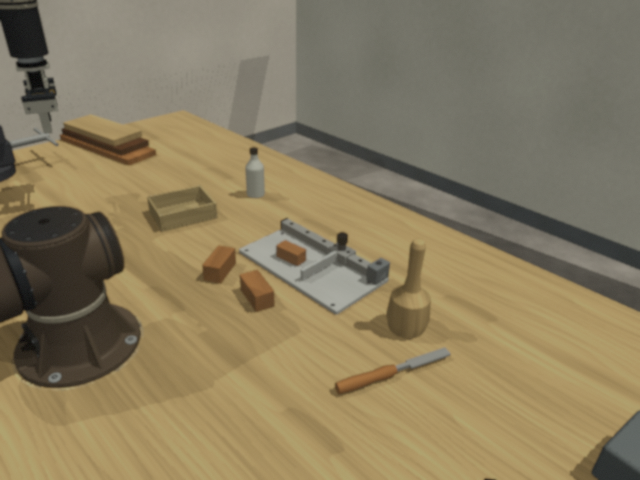

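View pics/top0.png

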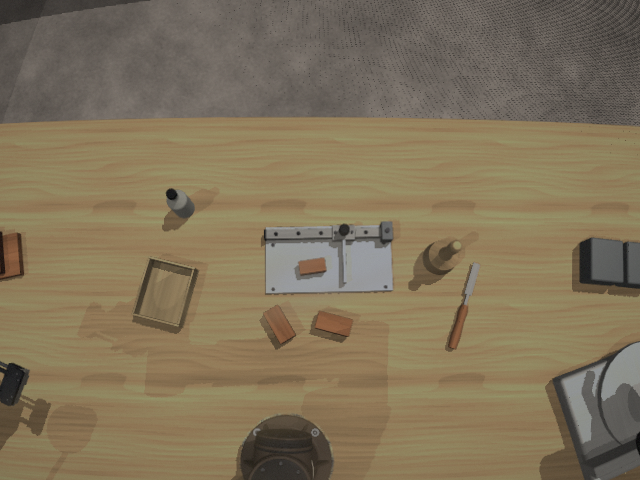

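Three brown blocks are visible in the top view, at (312,267) on the bed in front of the stop plate, and at (279,325) and (333,323) on the bench. The one on the bed looks smallest and fits the description. I'll confirm that in an enlarged crop.

```bash
cat > h.py <<'E'
from station import readout, imaging
import cv2, numpy as np
def px2w(n,uv,z):
    c=imaging.get_calibration(n);K=np.array(c["camera_matrix"]);D=np.array(c["distortion"]);R=np.array(c["R"]);t=np.array(c["t"])
    p=cv2.undistortPoints(np.array(uv,float).reshape(-1,1,2),K,D).reshape(-1,2)
    o=-R.T@t; d=np.c_[p,np.ones(len(p))]@R
    return o+d*((z-o[2])/d[:,2])[:,None]
def w2px(n,X):
    c=imaging.get_calibration(n);R=np.array(c["R"])
    return cv2.projectPoints(np.array(X,float).reshape(-1,3),cv2.Rodrigues(R)[0],np.array(c["t"]),np.array(c["camera_matrix"]),np.array(c["distortion"]))[0].reshape(-1,2)
def crop(n,x0,y0,x1,y1,f,name,im=None):
    if im is None: im=imaging.capture(n)
    if im.ndim==3: im=cv2.cvtColor(im,cv2.COLOR_RGB2BGR)
    c=cv2.resize(im[y0:y1,x0:x1],None,fx=f,fy=f,interpolation=cv2.INTER_CUBIC)
    for k in range(x0-x0%-10 if x0%10 else x0,x1,10):
        cv2.putText(c,str(k),(int((k+.5-x0)*f)-8,8),0,.3,(0,0,255));cv2.line(c,(int((k+.5-x0)*f),10),(int((k+.5-x0)*f),15),(0,0,255))
    for k in range(y0-y0%-10 if y0%10 else y0,y1,10):
        cv2.putText(c,str(k),(0,int((k+.5-y0)*f)+3),0,.3,(0,0,255));cv2.line(c,(20,int((k+.5-y0)*f)),(25,int((k+.5-y0)*f)),(0,0,255))
    cv2.imwrite("pics/"+name,c)
E
python3 - <<'E'
from h import *
im=cv2.cvtColor(cv2.imread("pics/top0.png"),cv2.COLOR_BGR2RGB)
crop("top",255,215,405,350,5,"topc.png",im)
crop("top",125,245,215,335,6,"tray.png",im)
im=cv2.cvtColor(cv2.imread("pics/side0.png"),cv2.COLOR_BGR2RGB)
crop("side",230,210,400,315,4.6,"sidec.png",im)
E
```

```text
(no output)
```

View pics/topc.png

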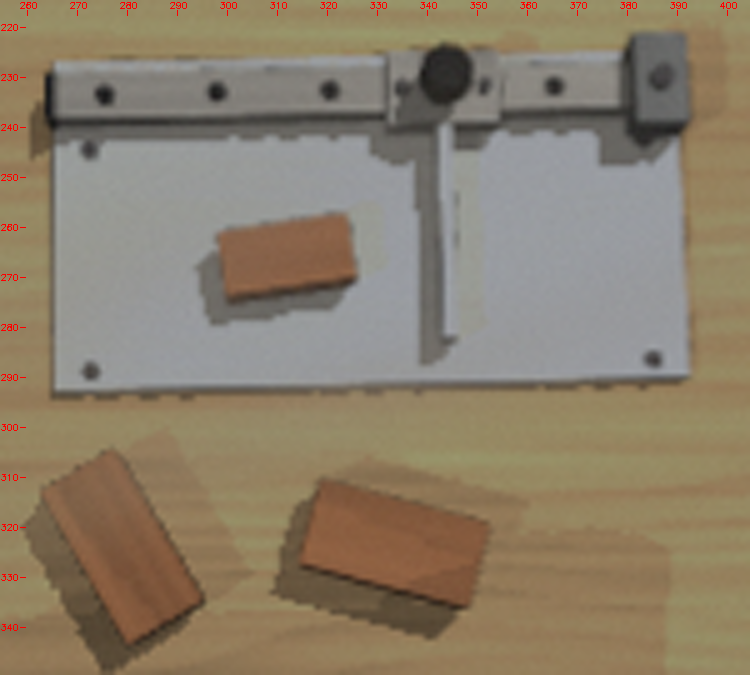

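View pics/tray.png

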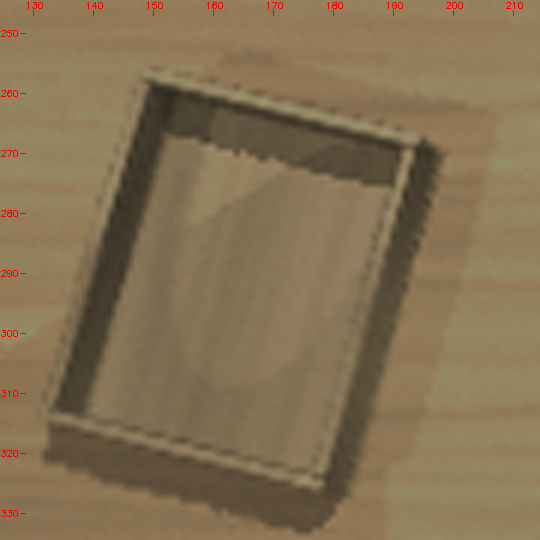

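View pics/sidec.png

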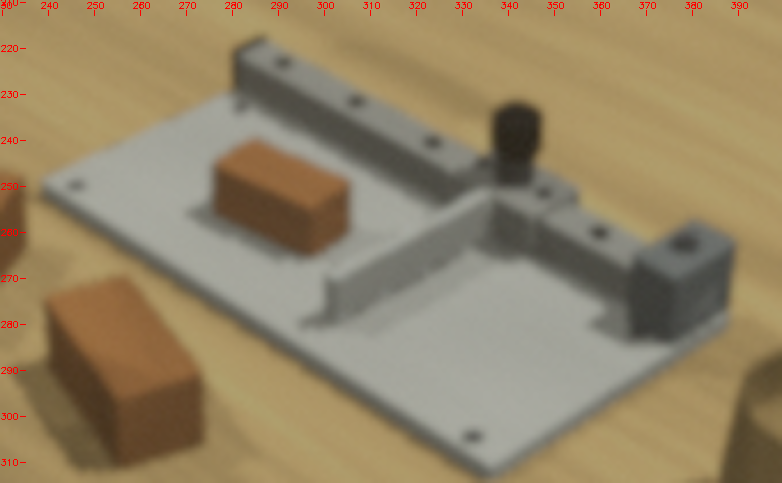

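The block on the bed, top face corners about (298,261), (324,257), (326,270), (300,275), is clearly the smallest. It is the only one lying on the bed. Next I'll measure everything.

```bash
python3 - <<'E'
from h import *
np.set_printoptions(precision=4,suppress=True)
print("holes",px2w("top",[(275,233.2),(297.5,232.8),(320,232.3),(365.2,231.5)],.037))
print("holes side",px2w("side",[(291,223),(307,231.5),(323.3,240.3),(359.7,260)],.037))
print("knob top",px2w("top",[(343.8,229)],.084), px2w("side",[(342,235)],.084))
o=px2w("top",[(298.3,261),(324,257),(325.5,269.5),(299.8,274)],.047)
print("off",o,o.mean(0)); e=(o[1]-o[0]+o[2]-o[3])/2; print(np.linalg.norm(e),np.degrees(np.arctan2(e[1],e[0])))
o2=px2w("side",[(276,246),(286,240),(305.5,248.5),(297,255)],.047);print("off side",o2,o2.mean(0))
e=(o2[3]-o2[0]+o2[2]-o2[1])/2; print(np.linalg.norm(e),np.degrees(np.arctan2(e[1],e[0])))
tr=px2w("top",[(148.5,257.5),(196,267.5),(178.5,326),(133,314)],.05);print("tray",tr,tr.mean(0))
e=(tr[0]-tr[3]+tr[1]-tr[2])/2; print(np.linalg.norm(e),np.degrees(np.arctan2(e[1],e[0])))
tr=px2w("side",[(148,205),(200,189),(216,209),(158,227)],.05);print("tray side",tr.mean(0))
s=readout.observe();from scipy.spatial.transform import Rotation as Ro
print(Ro.from_quat(s['eef_rot'][[1,2,3,0]]).as_matrix())
E
```

```text
holes [[ 0.5877  0.0326  0.037 ]
 [ 0.5888 -0.0272  0.037 ]
 [ 0.5902 -0.087   0.037 ]
 [ 0.5925 -0.2077  0.037 ]]
holes side [[ 0.5871  0.0305  0.037 ]
 [ 0.5886 -0.0299  0.037 ]
 [ 0.5897 -0.0888  0.037 ]
 [ 0.5917 -0.2098  0.037 ]]
knob top [[ 0.5883 -0.1478  0.084 ]] [[ 0.5853 -0.1549  0.084 ]]
off [[ 0.5111 -0.0301  0.047 ]
 [ 0.5217 -0.0973  0.047 ]
 [ 0.4886 -0.1011  0.047 ]
 [ 0.4768 -0.0342  0.047 ]] [ 0.4995 -0.0657  0.047 ]
0.06795214437135047 -80.52158627512142
off side [[ 0.4744 -0.0425  0.047 ]
 [ 0.5105 -0.0377  0.047 ]
 [ 0.5199 -0.0984  0.047 ]
 [ 0.4856 -0.1059  0.047 ]] [ 0.4976 -0.0711  0.047 ]
0.06294378525399465 -80.5864105246281
tray [[0.5195 0.3656 0.05  ]
 [0.4932 0.2372 0.05  ]
 [0.3411 0.2771 0.05  ]
 [0.3707 0.3988 0.05  ]] [0.4311 0.3196 0.05  ]
0.15485921379501114 -13.655539653335182
tray side [0.4077 0.2786 0.05  ]
[[ 0.9415 -0.3371 -0.0004]
 [-0.3371 -0.9415 -0.0015]
 [ 0.0001  0.0015 -1.    ]]
```

```bash
python3 - <<'E'
from h import *
np.set_printoptions(precision=4,suppress=True)
print(w2px("side",[(.5195,.3656,.05),(.4932,.2372,.05),(.3411,.2771,.05),(.3707,.3988,.05),(.5,-.07,.047),(.591,-.148,.084)]))
print(px2w("top",[(336,233)],.037))
im=cv2.cvtColor(cv2.imread("pics/side0.png"),cv2.COLOR_BGR2RGB)
crop("side",130,170,230,240,7,"trays.png",im)
crop("side",320,220,370,270,10,"knobs.png",im)
E
```

```text
[[198.4857 184.604 ]
 [216.0497 202.4532]
 [159.4199 214.9549]
 [146.9478 195.9873]
 [291.4757 246.748 ]
 [341.5782 233.0649]]
[[ 0.5883 -0.1296  0.037 ]]
```

View pics/trays.png

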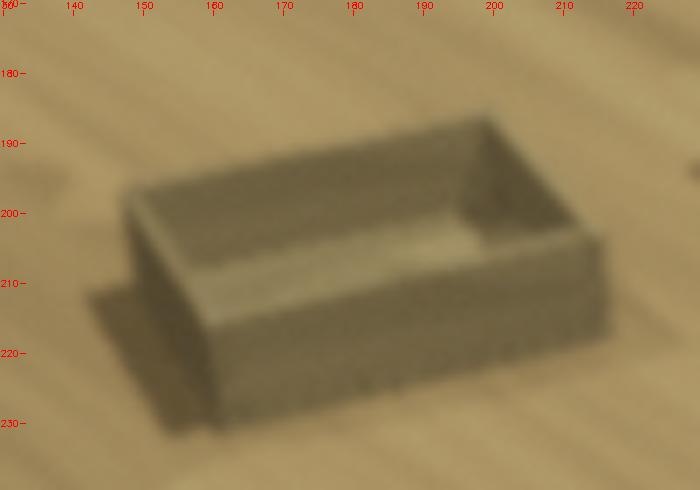

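View pics/knobs.png

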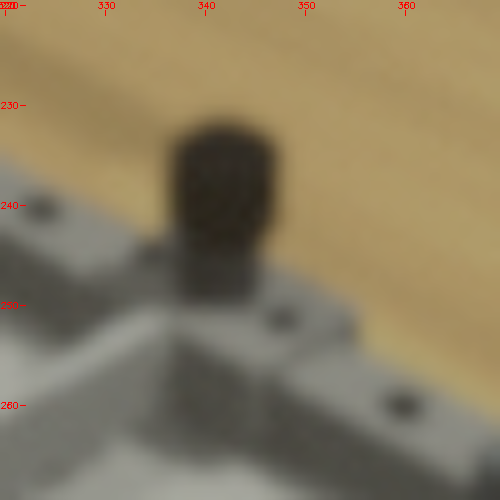

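play_rows --rows '[{"x":14,"y":-35,"z":-3,"wz":-0.055},{"x":14,"y":-35,"z":-3,"wz":-0.055},{"x":14,"y":-35,"z":-3,"wz":-0.055},{"x":14,"y":-35,"z":-3,"wz":-0.055},{"x":14,"y":-35,"z":-3,"wz":-0.055},{"x":14,"y":-35,"z":-3,"wz":-0.055},{"x":14,"y":-35,"z":-3,"wz":-0.055},{"x":14,"y":-35,"z":-3,"wz":-0.055}]'

```text
invalid input at $.rows[0]: expected keys x, y, z, wx, wy, wz, hand
```

```bash
cat >> h.py <<'E'
from scipy.spatial.transform import Rotation as Ro
def st():
    s=readout.observe();R=Ro.from_quat(s['eef_rot'][[1,2,3,0]]).as_matrix()
    print("t",round(s['t'],2),"pos mm",np.round(s['tool_pos']*1000,1),"jaw deg",round(np.degrees(np.arctan2(R[1,1],R[0,1]))%180,2),"zax",np.round(R[:,2],4),"F",np.round(s['contact_force'],1),"gap",round(s['finger_gap']*88,1),"q",np.round(s['joint_pos'],2))
E
python3 - <<'E'
from h import *
st()
im=cv2.cvtColor(cv2.imread("pics/top0.png"),cv2.COLOR_BGR2RGB)
print("mallet",px2w("top",[(437,260)],.05),px2w("side",[(408,325)],.0), px2w("side",[(418,246)],.2),px2w("top",[(454,246)],.21))
E
```

```text
t 0.1 pos mm [227.4 635.  200.7] jaw deg 70.3 zax [-4.0e-04 -1.5e-03 -1.0e+00] F [-1.2 -0.6 -0.1] gap 87.9 q [ 1.52  0.36  0.01 -0.   -1.22 -0.29]
mallet [[ 0.51282968 -0.39522934  0.05      ]] [[ 0.52768204 -0.40786064  0.        ]] [[ 0.52024346 -0.40889234  0.2       ]] [[ 0.5188902  -0.39846259  0.21      ]]
```

play_rows --rows '[{"x":14,"y":-35,"z":-3,"wx":0,"wy":0,"wz":-0.055,"hand":100},{"x":14,"y":-35,"z":-3,"wx":0,"wy":0,"wz":-0.055,"hand":100},{"x":14,"y":-35,"z":-3,"wx":0,"wy":0,"wz":-0.055,"hand":100},{"x":14,"y":-35,"z":-3,"wx":0,"wy":0,"wz":-0.055,"hand":100},{"x":14,"y":-35,"z":-3,"wx":0,"wy":0,"wz":-0.055,"hand":100},{"x":14,"y":-35,"z":-3,"wx":0,"wy":0,"wz":-0.055,"hand":100},{"x":14,"y":-35,"z":-3,"wx":0,"wy":0,"wz":-0.055,"hand":100},{"x":14,"y":-35,"z":-3,"wx":0,"wy":0,"wz":-0.055,"hand":100}]'

```text
t: 0.77
tool_pos: [0.3382, 0.3472, 0.1696]
eef_rot: [0.004, 0.922, -0.387, -0.0]
contact_force: [0.6, 0.8, -0.2]
finger_gap: 1.0
```

```bash
python3 -c "
from h import *
st()"
```

```text
t 0.77 pos mm [338.2 347.2 169.6] jaw deg 44.46 zax [-0.004  -0.0073 -1.    ] F [ 0.6  0.8 -0.2] gap 88.0 q [ 1.2   0.07 -0.44 -0.   -1.07 -0.43]
```

play_rows --rows '[{"x":14,"y":-35,"z":-3,"wx":0,"wy":0,"wz":-0.055,"hand":80},{"x":14,"y":-35,"z":-3,"wx":0,"wy":0,"wz":-0.055,"hand":80},{"x":14,"y":-35,"z":-3,"wx":0,"wy":0,"wz":-0.055,"hand":80},{"x":14,"y":-35,"z":-3,"wx":0,"wy":0,"wz":-0.055,"hand":80},{"x":14,"y":-35,"z":-3,"wx":0,"wy":0,"wz":-0.055,"hand":80},{"x":14,"y":-35,"z":-3,"wx":0,"wy":0,"wz":-0.055,"hand":80},{"x":14,"y":-35,"z":-3,"wx":0,"wy":0,"wz":-0.055,"hand":80},{"x":14,"y":-35,"z":-3,"wx":0,"wy":0,"wz":-0.055,"hand":80}]'

```text
t: 1.43
tool_pos: [0.4505, 0.0516, 0.1447]
eef_rot: [0.003, 0.81, -0.587, -0.001]
contact_force: [1.5, 1.2, -0.8]
finger_gap: 0.798
```

```bash
python3 -c "
from h import *
st()"
```

```text
t 1.43 pos mm [450.5  51.6 144.7] jaw deg 18.14 zax [-0.0059 -0.0031 -1.    ] F [ 1.5  1.2 -0.8] gap 70.2 q [ 0.55  0.04 -0.53 -0.   -1.   -0.23]
```

play_rows --rows '[{"x":12,"y":-30,"z":-6,"wx":0.003,"wy":-0.006,"wz":-0.04,"hand":80},{"x":12,"y":-30,"z":-6,"wx":0,"wy":0,"wz":-0.04,"hand":80},{"x":12,"y":-30,"z":-6,"wx":0,"wy":0,"wz":-0.04,"hand":80},{"x":8,"y":-20,"z":-6,"wx":0,"wy":0,"wz":-0.03,"hand":80},{"x":3,"y":-8,"z":-6,"wx":0,"wy":0,"wz":0,"hand":80},{"x":0,"y":0,"z":0,"wx":0,"wy":0,"wz":0,"hand":80}]'

```text
t: 1.93
tool_pos: [0.4984, -0.0792, 0.1118]
eef_rot: [0.001, 0.758, -0.653, -0.0]
contact_force: [-0.8, 0.2, -0.2]
finger_gap: 0.799
```

```bash
python3 -c "
from h import *
st()
crop('top',255,215,405,350,5,'a1.png')
crop('side',230,150,400,315,4.,'a2.png')"
```

```text
t 1.93 pos mm [498.4 -79.2 111.8] jaw deg 8.52 zax [-1.5e-03 -3.0e-04 -1.0e+00] F [-0.8  0.2 -0.2] gap 70.3 q [ 0.23  0.16 -0.48 -0.   -0.93 -0.08]
```

View pics/a1.png

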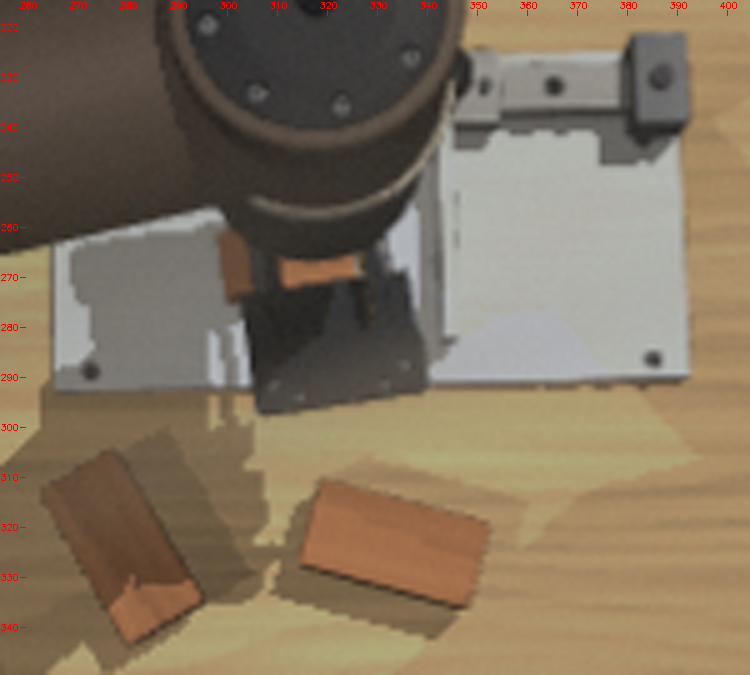

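View pics/a2.png

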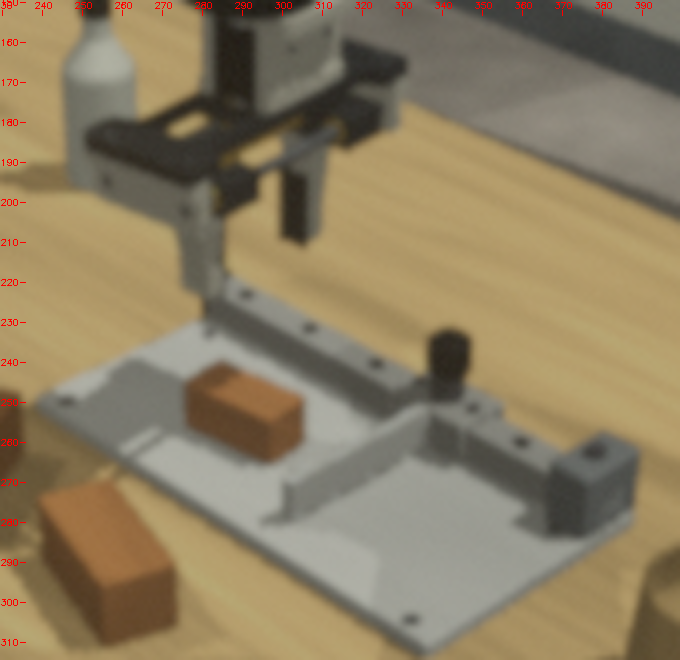

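The tool is over the offcut and the jaws are lined up with its short side. I need 11 mm more in y, then down.

play_rows --rows '[{"x":0,"y":11,"z":-10,"wx":0,"wy":0,"wz":0.015,"hand":80},{"x":0,"y":0,"z":-25,"wx":0,"wy":0,"wz":0,"hand":80},{"x":0,"y":0,"z":-25,"wx":0,"wy":0,"wz":0,"hand":80},{"x":0,"y":0,"z":-20,"wx":0,"wy":0,"wz":0,"hand":80},{"x":0,"y":0,"z":-9,"wx":0,"wy":0,"wz":0,"hand":80},{"x":0,"y":0,"z":0,"wx":0,"wy":0,"wz":0,"hand":80}]'

```text
t: 2.53
tool_pos: [0.4993, -0.0569, 0.0229]
eef_rot: [-0.004, 0.768, -0.641, 0.002]
contact_force: [-0.3, -0.1, 0.4]
finger_gap: 0.803
```

```bash
python3 -c "
from h import *
st()
crop('side',230,150,400,315,4.,'b2.png')"
```

```text
t 2.53 pos mm [499.3 -56.9  22.9] jaw deg 10.3 zax [ 0.0086  0.0027 -1.    ] F [-0.3 -0.1  0.4] gap 70.6 q [ 0.28  0.27 -0.6  -0.   -0.7  -0.1 ]
```

View pics/b2.png

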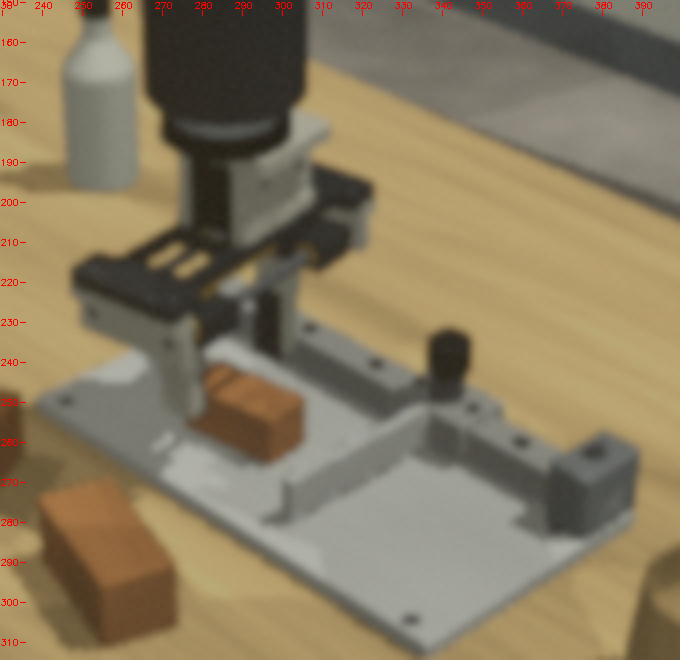

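The move overshot in y: the fingers are near the offcut's far end, at (262,250) in the side view. I'll bring them back 11 mm and down 4 mm, then close.

play_rows --rows '[{"x":0,"y":-5,"z":-2,"wx":0.003,"wy":0.008,"wz":-0.01,"hand":80},{"x":0,"y":-5,"z":-2,"wx":0,"wy":0,"wz":0,"hand":80},{"x":0,"y":0,"z":0,"wx":0,"wy":0,"wz":0,"hand":80},{"x":0,"y":0,"z":0,"wx":0,"wy":0,"wz":0,"hand":80}]'

```text
t: 2.92
tool_pos: [0.5016, -0.0647, 0.0221]
eef_rot: [-0.004, 0.766, -0.643, -0.0]
contact_force: [-0.2, 0.1, 0.1]
finger_gap: 0.801
```

```bash
python3 -c "
from h import *
st()"
```

```text
t 2.92 pos mm [501.6 -64.7  22.1] jaw deg 10.0 zax [ 0.0048  0.007  -1.    ] F [-0.2  0.1  0.1] gap 70.5 q [ 0.26  0.28 -0.58 -0.01 -0.71 -0.07]
```

play_rows --rows '[{"x":-1,"y":-4,"z":-4,"wx":-0.007,"wy":0.005,"wz":0,"hand":80},{"x":0,"y":0,"z":0,"wx":0,"wy":0,"wz":0,"hand":80},{"x":0,"y":0,"z":0,"wx":0,"wy":0,"wz":0,"hand":30},{"x":0,"y":0,"z":0,"wx":0,"wy":0,"wz":0,"hand":30},{"x":0,"y":0,"z":0,"wx":0,"wy":0,"wz":0,"hand":20},{"x":0,"y":0,"z":0,"wx":0,"wy":0,"wz":0,"hand":20},{"x":0,"y":0,"z":0,"wx":0,"wy":0,"wz":0,"hand":10},{"x":0,"y":0,"z":0,"wx":0,"wy":0,"wz":0,"hand":10}]' --grip_force 20

```text
t: 3.58
tool_pos: [0.5015, -0.0696, 0.0194]
eef_rot: [-0.001, 0.766, -0.643, 0.001]
contact_force: [0.4, 0.4, -0.1]
finger_gap: 0.406
```

```bash
python3 -c "
from h import *
st()"
```

```text
t 3.58 pos mm [501.5 -69.6  19.4] jaw deg 9.92 zax [ 2.6e-03 -1.0e-04 -1.0e+00] F [ 0.4  0.4 -0.1] gap 35.7 q [ 0.25  0.28 -0.59  0.   -0.7  -0.08]
```

play_rows --rows '[{"x":0,"y":0,"z":15,"wx":0,"wy":0,"wz":0,"hand":10},{"x":0,"y":0,"z":30,"wx":0,"wy":0,"wz":0,"hand":10},{"x":0,"y":0,"z":30,"wx":0,"wy":0,"wz":0,"hand":10},{"x":-2,"y":15,"z":15,"wx":0,"wy":0,"wz":-0.02,"hand":10},{"x":-5,"y":30,"z":0,"wx":0,"wy":0,"wz":-0.03,"hand":10},{"x":-5,"y":30,"z":0,"wx":0,"wy":0,"wz":-0.03,"hand":10},{"x":-5,"y":30,"z":0,"wx":0,"wy":0,"wz":-0.03,"hand":10},{"x":-5,"y":30,"z":0,"wx":0,"wy":0,"wz":-0.03,"hand":10}]'

```text
t: 4.25
tool_pos: [0.4769, 0.0657, 0.1131]
eef_rot: [-0.0, 0.714, -0.7, -0.001]
contact_force: [1.4, 0.1, -1.5]
finger_gap: 0.388
```

```bash
python3 -c "
from h import *
st()"
```

```text
t 4.25 pos mm [476.9  65.7 113.1] jaw deg 1.13 zax [-5.0e-04  1.2e-03 -1.0e+00] F [ 1.4  0.1 -1.5] gap 34.2 q [ 0.55  0.12 -0.53 -0.   -0.92 -0.52]
```

play_rows --rows '[{"x":-6,"y":32,"z":0,"wx":0,"wy":0,"wz":-0.033,"hand":10},{"x":-6,"y":32,"z":0,"wx":0,"wy":0,"wz":-0.033,"hand":10},{"x":-6,"y":32,"z":0,"wx":0,"wy":0,"wz":-0.033,"hand":10},{"x":-6,"y":32,"z":0,"wx":0,"wy":0,"wz":-0.033,"hand":10},{"x":-6,"y":32,"z":0,"wx":0,"wy":0,"wz":-0.033,"hand":10},{"x":-6,"y":30,"z":0,"wx":0,"wy":0,"wz":-0.03,"hand":10},{"x":-3,"y":15,"z":0,"wx":0,"wy":0,"wz":-0.02,"hand":10},{"x":0,"y":0,"z":0,"wx":0,"wy":0,"wz":0,"hand":10}]'

```text
t: 4.92
tool_pos: [0.4328, 0.2857, 0.1141]
eef_rot: [0.002, -0.631, 0.776, 0.001]
contact_force: [-0.1, 0.1, 0.0]
finger_gap: 0.393
```

```bash
python3 -c "
from h import *
st()"
```

```text
t 4.92 pos mm [432.8 285.7 114.1] jaw deg 168.29 zax [ 0.0022  0.004  -1.    ] F [-0.1  0.1  0. ] gap 34.6 q [ 0.96  0.18 -0.45 -0.   -0.93 -1.17]
```

play_rows --rows '[{"x":-1,"y":17,"z":0,"wx":-0.004,"wy":0.002,"wz":-0.02,"hand":10},{"x":-1,"y":14,"z":-10,"wx":0,"wy":0,"wz":-0.01,"hand":10},{"x":0,"y":0,"z":-20,"wx":0,"wy":0,"wz":0,"hand":10},{"x":0,"y":0,"z":-10,"wx":0,"wy":0,"wz":0,"hand":10},{"x":0,"y":0,"z":0,"wx":0,"wy":0,"wz":0,"hand":10},{"x":0,"y":0,"z":0,"wx":0,"wy":0,"wz":0,"hand":10}]'

```text
t: 5.42
tool_pos: [0.4299, 0.3173, 0.0727]
eef_rot: [-0.0, -0.621, 0.784, -0.0]
contact_force: [0.1, -0.0, -0.2]
finger_gap: 0.392
```

```bash
python3 -c "
from h import *
st()
crop('side',110,90,260,240,5.,'c2.png')"
```

```text
t 5.42 pos mm [429.9 317.3  72.7] jaw deg 166.74 zax [-4.e-04 -9.e-04 -1.e+00] F [ 0.1 -0.  -0.2] gap 34.5 q [ 1.    0.25 -0.47  0.   -0.85 -1.23]
```

View pics/c2.png

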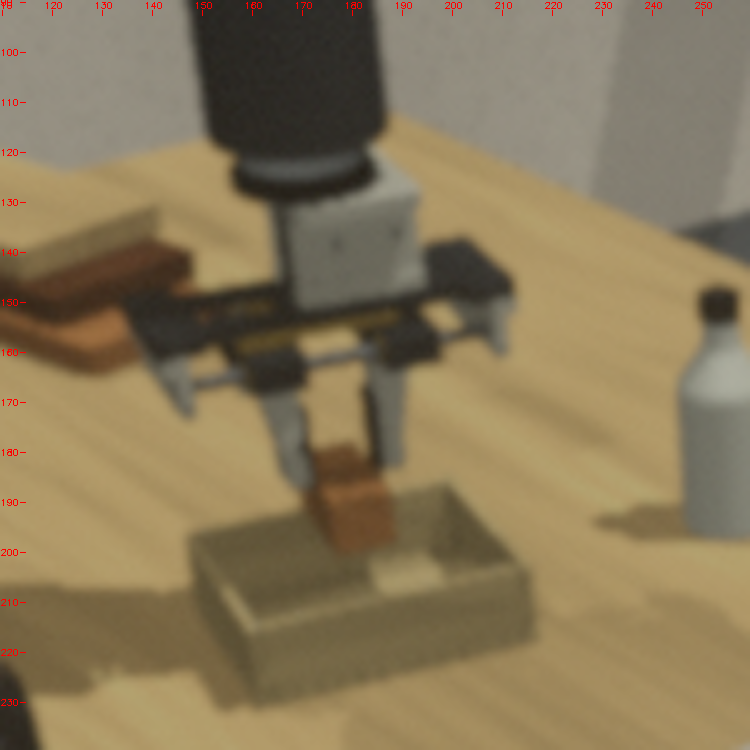

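The offcut is held over the tray opening, lined up with its walls. I'll lower it almost to the floor and release.

play_rows --rows '[{"x":0,"y":2,"z":-18,"wx":0,"wy":0,"wz":0,"hand":10},{"x":0,"y":0,"z":-18,"wx":0,"wy":0,"wz":0,"hand":10},{"x":0,"y":0,"z":-10,"wx":0,"wy":0,"wz":0,"hand":10},{"x":0,"y":0,"z":-4,"wx":0,"wy":0,"wz":0,"hand":10},{"x":0,"y":0,"z":0,"wx":0,"wy":0,"wz":0,"hand":10},{"x":0,"y":0,"z":0,"wx":0,"wy":0,"wz":0,"hand":10}]'

```text
t: 5.97
tool_pos: [0.4329, 0.3193, 0.0264]
eef_rot: [0.003, -0.62, 0.785, 0.0]
contact_force: [-0.0, -0.1, 0.1]
finger_gap: 0.394
```

```bash
python3 -c "
from h import *
st()"
```

```text
t 5.97 pos mm [432.9 319.3  26.4] jaw deg 166.64 zax [ 0.0044  0.0045 -1.    ] F [-0.  -0.1  0.1] gap 34.6 q [ 1.    0.31 -0.51  0.   -0.74 -1.24]
```

play_rows --rows '[{"x":-1,"y":0,"z":-6,"wx":-0.004,"wy":0.004,"wz":0,"hand":10},{"x":0,"y":0,"z":-4,"wx":0,"wy":0,"wz":0,"hand":10},{"x":0,"y":0,"z":0,"wx":0,"wy":0,"wz":0,"hand":10},{"x":0,"y":0,"z":0,"wx":0,"wy":0,"wz":0,"hand":10}]'

```text
t: 6.3
tool_pos: [0.4329, 0.3205, 0.018]
eef_rot: [0.002, -0.62, 0.785, 0.001]
contact_force: [0.6, 0.3, -0.6]
finger_gap: 0.391
```

```bash
python3 -c "
from h import *
st()"
```

```text
t 6.3 pos mm [432.9 320.5  18. ] jaw deg 166.65 zax [ 0.0023  0.0032 -1.    ] F [ 0.6  0.3 -0.6] gap 34.4 q [ 1.    0.33 -0.52  0.   -0.72 -1.23]
```

play_rows --rows '[{"x":0,"y":0,"z":-3,"wx":0,"wy":0,"wz":0,"hand":10},{"x":0,"y":0,"z":0,"wx":0,"wy":0,"wz":0,"hand":10},{"x":0,"y":0,"z":0,"wx":0,"wy":0,"wz":0,"hand":62},{"x":0,"y":0,"z":0,"wx":0,"wy":0,"wz":0,"hand":62},{"x":0,"y":0,"z":0,"wx":0,"wy":0,"wz":0,"hand":62},{"x":0,"y":0,"z":0,"wx":0,"wy":0,"wz":0,"hand":62},{"x":0,"y":0,"z":0,"wx":0,"wy":0,"wz":0,"hand":62},{"x":0,"y":0,"z":0,"wx":0,"wy":0,"wz":0,"hand":62}]'

```text
t: 6.97
tool_pos: [0.4334, 0.3212, 0.0156]
eef_rot: [0.003, -0.62, 0.784, 0.001]
contact_force: [0.0, 0.1, -0.1]
finger_gap: 0.619
```

```bash
python3 -c "
from h import *
st()"
```

```text
t 6.97 pos mm [433.4 321.2  15.6] jaw deg 166.69 zax [ 0.0034  0.0044 -1.    ] F [ 0.   0.1 -0.1] gap 54.4 q [ 1.    0.33 -0.52  0.   -0.71 -1.23]
```

play_rows --rows '[{"x":0,"y":0,"z":10,"wx":0,"wy":0,"wz":0,"hand":62},{"x":0,"y":0,"z":35,"wx":0,"wy":0,"wz":0,"hand":62},{"x":0,"y":0,"z":40,"wx":0,"wy":0,"wz":0,"hand":62},{"x":0,"y":0,"z":40,"wx":0,"wy":0,"wz":0,"hand":80},{"x":2,"y":-5,"z":15,"wx":0,"wy":0,"wz":0,"hand":80},{"x":10,"y":-30,"z":0,"wx":0,"wy":0,"wz":-0.09,"hand":80},{"x":10,"y":-30,"z":0,"wx":0,"wy":0,"wz":-0.09,"hand":80},{"x":10,"y":-30,"z":0,"wx":0,"wy":0,"wz":-0.09,"hand":80}]'

```text
t: 7.63
tool_pos: [0.4651, 0.2261, 0.1686]
eef_rot: [0.004, -0.509, 0.861, 0.0]
contact_force: [1.0, -0.6, 0.2]
finger_gap: 0.799
```

```bash
python3 -c "
from h import *
st()
crop('side',110,140,260,240,5.,'d2.png')"
```

```text
t 7.63 pos mm [465.1 226.1 168.6] jaw deg 151.24 zax [ 0.0075  0.0048 -1.    ] F [ 1.  -0.6  0.2] gap 70.3 q [ 0.83  0.12 -0.39  0.   -1.06 -1.34]
```

View pics/d2.png

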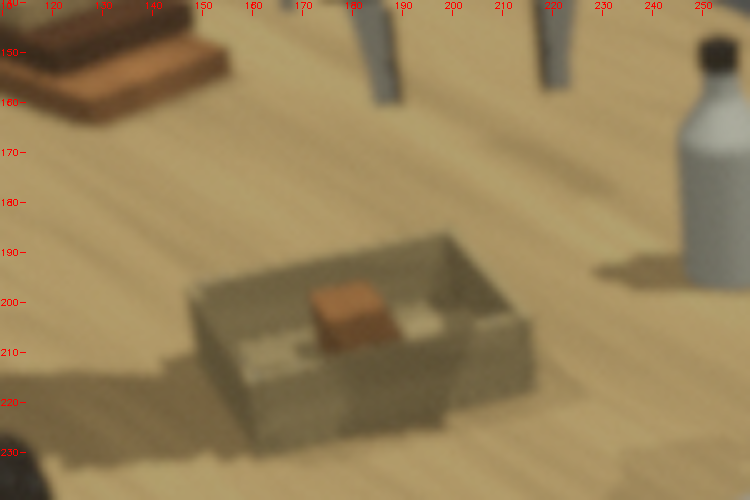

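The offcut lies flat in the tray at (180,204), well inside the walls, and the fingers are clear of it. On to the knob.

play_rows --rows '[{"x":10,"y":-31,"z":0,"wx":0,"wy":0,"wz":-0.09,"hand":80},{"x":10,"y":-31,"z":0,"wx":0,"wy":0,"wz":-0.09,"hand":80},{"x":10,"y":-31,"z":0,"wx":0,"wy":0,"wz":-0.09,"hand":80},{"x":10,"y":-31,"z":0,"wx":0,"wy":0,"wz":-0.09,"hand":80},{"x":10,"y":-31,"z":0,"wx":0,"wy":0,"wz":-0.09,"hand":80},{"x":10,"y":-31,"z":0,"wx":0,"wy":0,"wz":-0.09,"hand":80},{"x":10,"y":-31,"z":0,"wx":0,"wy":0,"wz":-0.09,"hand":80},{"x":10,"y":-31,"z":0,"wx":0,"wy":0,"wz":-0.09,"hand":80}]'

```text
t: 8.35
tool_pos: [0.5468, -0.0353, 0.1776]
eef_rot: [0.008, -0.156, 0.988, -0.002]
contact_force: [0.0, 1.0, -0.2]
finger_gap: 0.801
```

```bash
python3 -c "
from h import *
st()"
```

```text
t 8.35 pos mm [546.8 -35.3 177.6] jaw deg 107.97 zax [ 1.710e-02 -8.000e-04 -9.999e-01] F [ 0.   1.  -0.2] gap 70.5 q [ 0.3   0.16 -0.32  0.01 -1.08 -1.56]
```

play_rows --rows '[{"x":12,"y":-31,"z":0,"wx":0,"wy":0.017,"wz":-0.08,"hand":80},{"x":12,"y":-31,"z":-8,"wx":0,"wy":0,"wz":-0.08,"hand":80},{"x":12,"y":-25,"z":-15,"wx":0,"wy":0,"wz":-0.05,"hand":80},{"x":5,"y":-12,"z":-10,"wx":0,"wy":0,"wz":-0.03,"hand":80},{"x":0,"y":0,"z":0,"wx":0,"wy":0,"wz":0,"hand":80},{"x":0,"y":0,"z":0,"wx":0,"wy":0,"wz":0,"hand":80}]'

```text
t: 8.85
tool_pos: [0.5901, -0.1465, 0.1488]
eef_rot: [0.002, -0.025, 1.0, -0.001]
contact_force: [-0.1, -0.1, 0.0]
finger_gap: 0.799
```

```bash
python3 -c "
from h import *
st()"
```

```text
t 8.85 pos mm [ 590.1 -146.5  148.8] jaw deg 92.86 zax [ 0.0036 -0.0027 -1.    ] F [-0.1 -0.1  0. ] gap 70.4 q [ 0.08  0.29 -0.22  0.   -1.06 -1.6 ]
```

play_rows --rows '[{"x":0,"y":-1,"z":-15,"wx":0.002,"wy":0.004,"wz":-0.03,"hand":80},{"x":0,"y":0,"z":-25,"wx":0,"wy":0,"wz":0,"hand":80},{"x":0,"y":0,"z":-22,"wx":0,"wy":0,"wz":0,"hand":80},{"x":0,"y":0,"z":-15,"wx":0,"wy":0,"wz":0,"hand":80},{"x":0,"y":0,"z":-8,"wx":0,"wy":0,"wz":0,"hand":80},{"x":0,"y":0,"z":0,"wx":0,"wy":0,"wz":0,"hand":80},{"x":0,"y":0,"z":0,"wx":0,"wy":0,"wz":0,"hand":80}]'

```text
t: 9.43
tool_pos: [0.5917, -0.1428, 0.0695]
eef_rot: [0.004, -0.014, 1.0, -0.0]
contact_force: [-0.0, 0.0, 0.0]
finger_gap: 0.801
```

```bash
python3 -c "
from h import *
st()
crop('side',280,160,400,280,6.,'e2.png')"
```

```text
t 9.43 pos mm [ 591.7 -142.8   69.5] jaw deg 91.66 zax [ 8.6e-03 -8.0e-04 -1.0e+00] F [-0.  0.  0.] gap 70.5 q [ 0.08  0.36 -0.32  0.   -0.89 -1.63]
```

View pics/e2.png

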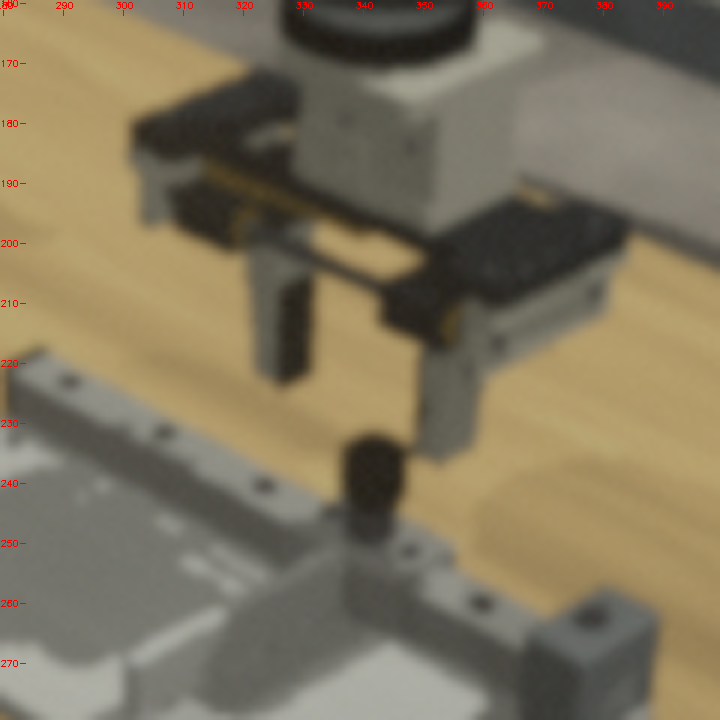

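```bash
python3 -c "
from h import *
print(w2px('side',[(.5917,-.1428,.0695),(.5917,-.1428+.035,.0695),(.5917,-.1428-.035,.0695),(.591,-.148,.084),(.591,-.148,.06)]))"
```

```text
[[339.94756419 237.30202434]
 [329.68322369 231.77240204]
 [350.56551873 243.02236831]
 [341.57824783 233.06494787]
 [341.12009312 241.59799136]]
```

```bash
python3 -c "
from h import *
j=np.array([np.cos(np.radians(166.74)),np.sin(np.radians(166.74)),0])*.0173
p=np.array([.4299,.3173,.0727])
print(w2px('side',[p+j,p-j]))
crop('top',270,150,420,270,5,'e1.png')
print(w2px('top',[(.5917,-.1428,.0695),(.5917,-.1428+.035,.0695),(.5917,-.1428-.035,.0695)]))
"
```

```text
[[173.5902912  193.51097921]
 [185.7542096  190.85817494]]
[[341.55022532 228.99525123]
 [328.10912952 228.9828107 ]
 [354.96795478 229.01097364]]
```

View pics/e1.png

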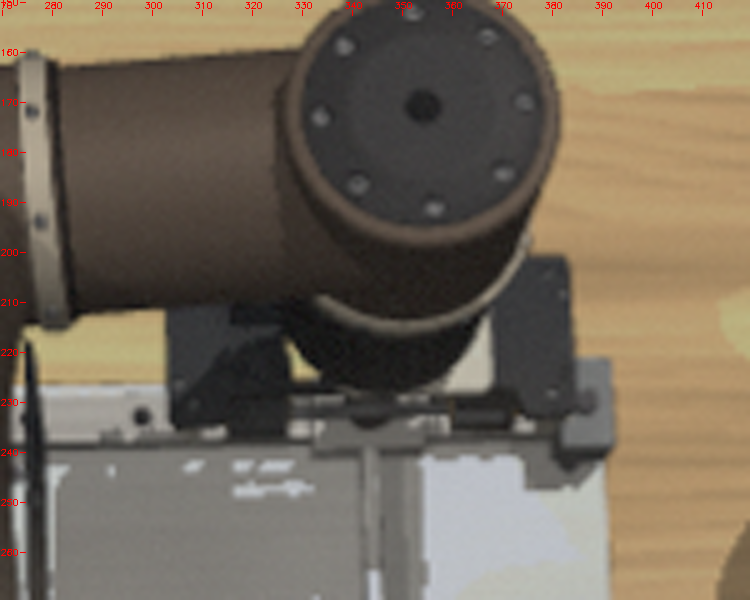

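The visible fingertips, at (327,223) and (352,237), sit about 7 px higher than the projected TCP. So the tips look roughly 18 mm higher than nominal. I'll go down in small steps and check by picture and force.

play_rows --rows '[{"x":0,"y":-5,"z":-6,"wx":0,"wy":0.008,"wz":-0.01,"hand":80},{"x":0,"y":0,"z":-6,"wx":0,"wy":0,"wz":0,"hand":80},{"x":0,"y":0,"z":-2,"wx":0,"wy":0,"wz":0,"hand":80},{"x":0,"y":0,"z":0,"wx":0,"wy":0,"wz":0,"hand":80},{"x":0,"y":0,"z":0,"wx":0,"wy":0,"wz":0,"hand":80}]'

```text
t: 9.95
tool_pos: [0.5942, -0.1484, 0.058]
eef_rot: [0.003, -0.009, 1.0, -0.0]
contact_force: [0.7, 0.8, -0.8]
finger_gap: 0.797
```

```bash
python3 -c "
from h import *
st()
crop('side',280,160,400,280,6.,'f2.png')"
```

```text
t 9.95 pos mm [ 594.2 -148.4   58. ] jaw deg 91.03 zax [ 6.3e-03 -8.0e-04 -1.0e+00] F [ 0.7  0.8 -0.8] gap 70.2 q [ 0.07  0.38 -0.32  0.   -0.87 -1.63]
```

View pics/f2.png

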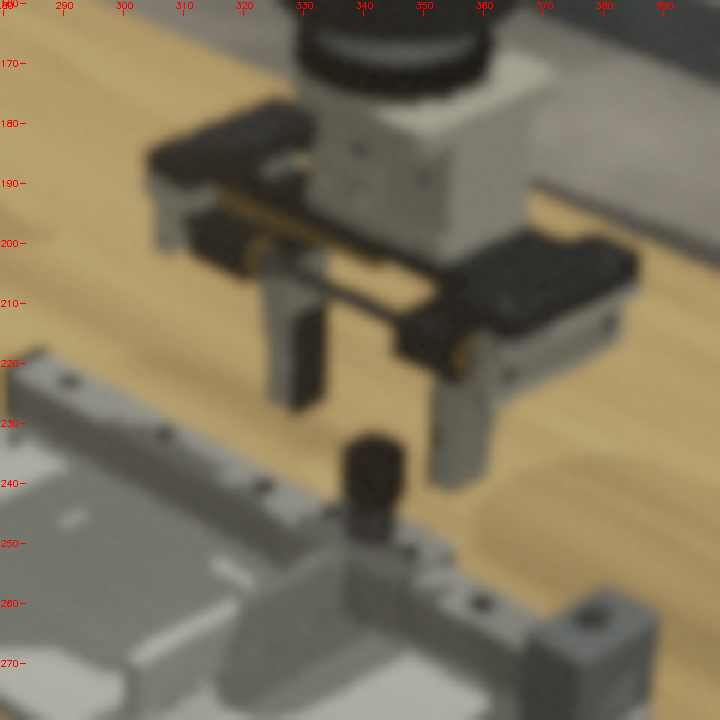

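```bash
python3 -c "
from h import *
def fin(dz,dx=0,dy=0):
    for s in (1,-1):
        print(dz,s,np.round(w2px('side',[(.5942+dx+a*.0095,-.1484+dy+s*b,.058+dz) for a in(-1,1) for b in (.035,.056)]),1).tolist())
fin(0);fin(.018)
"
```

```text
0 1 [[329.1, 237.7], [323.1, 234.4], [334.6, 235.0], [328.6, 231.7]]
0 -1 [[350.0, 249.1], [356.6, 252.7], [355.4, 246.3], [362.0, 249.8]]
0.018 1 [[329.4, 231.3], [323.3, 228.1], [334.8, 228.7], [328.8, 225.5]]
0.018 -1 [[350.4, 242.7], [357.0, 246.2], [355.9, 239.8], [362.5, 243.3]]
```

play_rows --rows '[{"x":-4,"y":0,"z":-6,"wx":0,"wy":0.006,"wz":0,"hand":65},{"x":0,"y":0,"z":-4,"wx":0,"wy":0,"wz":0,"hand":65},{"x":0,"y":0,"z":0,"wx":0,"wy":0,"wz":0,"hand":55},{"x":0,"y":0,"z":0,"wx":0,"wy":0,"wz":0,"hand":55},{"x":0,"y":0,"z":0,"wx":0,"wy":0,"wz":0,"hand":55}]'

```text
t: 10.42
tool_pos: [0.5894, -0.1485, 0.0468]
eef_rot: [-0.0, -0.009, 1.0, -0.0]
contact_force: [-1.0, -0.6, -0.8]
finger_gap: 0.557
```

```bash
python3 -c "
from h import *
st()
crop('side',280,160,400,280,6.,'g2.png')"
```

```text
t 10.42 pos mm [ 589.4 -148.5   46.8] jaw deg 91.03 zax [-9.e-04 -8.e-04 -1.e+00] F [-1.  -0.6 -0.8] gap 49.0 q [ 0.07  0.39 -0.33  0.   -0.85 -1.63]
```

View pics/g2.png

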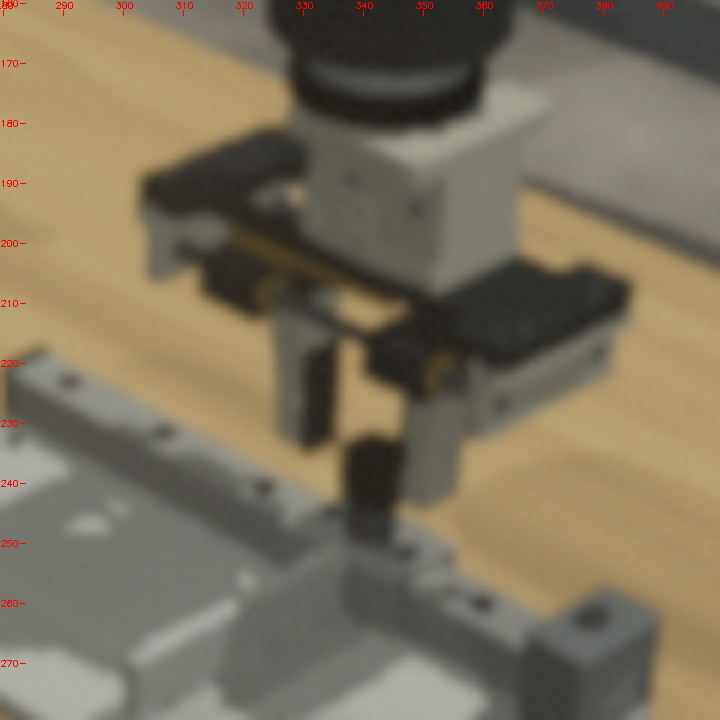

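The knob top sits between the fingers, whose visible tips are at about z 70–75 mm. I'll go 4 mm lower (nominally still above the sleeve) and grip.

play_rows --rows '[{"x":1,"y":0,"z":-4,"wx":0,"wy":0,"wz":0,"hand":55},{"x":0,"y":0,"z":0,"wx":0,"wy":0,"wz":0,"hand":55},{"x":0,"y":0,"z":0,"wx":0,"wy":0,"wz":0,"hand":45},{"x":0,"y":0,"z":0,"wx":0,"wy":0,"wz":0,"hand":40},{"x":0,"y":0,"z":0,"wx":0,"wy":0,"wz":0,"hand":40}]' --grip_force 10

```text
t: 10.88
tool_pos: [0.591, -0.1485, 0.0427]
eef_rot: [-0.0, -0.009, 1.0, -0.0]
contact_force: [-0.1, 0.3, 0.2]
finger_gap: 0.419
```

```bash
python3 -c "
from h import *
st()
crop('side',310,190,370,260,8.,'i2.png')"
```

```text
t 10.88 pos mm [ 591.  -148.5   42.7] jaw deg 91.04 zax [-0.e+00 -9.e-04 -1.e+00] F [-0.1  0.3  0.2] gap 36.8 q [ 0.07  0.4  -0.33  0.   -0.84 -1.63]
```

View pics/i2.png

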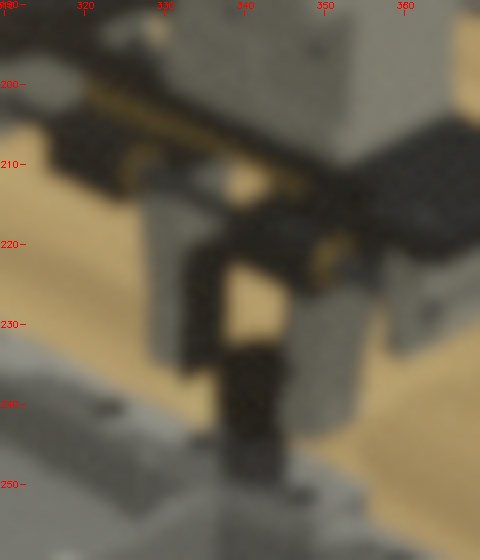

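The fingertips, at rows 236 and 243, now cover most of the knob's height (rows 233–243). I'll close on it.

play_rows --rows '[{"x":0,"y":0,"z":0,"wx":0,"wy":0,"wz":0,"hand":30},{"x":0,"y":0,"z":0,"wx":0,"wy":0,"wz":0,"hand":20},{"x":0,"y":0,"z":0,"wx":0,"wy":0,"wz":0,"hand":10},{"x":0,"y":0,"z":0,"wx":0,"wy":0,"wz":0,"hand":10},{"x":0,"y":0,"z":0,"wx":0,"wy":0,"wz":0,"hand":10}]' --grip_force 35

```text
t: 11.35
tool_pos: [0.591, -0.1487, 0.0428]
eef_rot: [0.0, -0.009, 1.0, -0.0]
contact_force: [0.9, -1.2, -0.1]
finger_gap: 0.308
```

```bash
python3 -c "
from h import *
st()"
```

```text
t 11.35 pos mm [ 591.  -148.7   42.8] jaw deg 91.03 zax [ 2.e-04 -1.e-03 -1.e+00] F [ 0.9 -1.2 -0.1] gap 27.1 q [ 0.07  0.4  -0.33  0.   -0.84 -1.63]
```

Gripped at 27 mm, which matches the 28 mm knob. Now I'll lift about 13 mm.

play_rows --rows '[{"x":0,"y":0,"z":4,"wx":0,"wy":0,"wz":0,"hand":10},{"x":0,"y":0,"z":4,"wx":0,"wy":0,"wz":0,"hand":10},{"x":0,"y":0,"z":3,"wx":0,"wy":0,"wz":0,"hand":10},{"x":0,"y":0,"z":0,"wx":0,"wy":0,"wz":0,"hand":10},{"x":0,"y":0,"z":0,"wx":0,"wy":0,"wz":0,"hand":10}]'

```text
t: 11.77
tool_pos: [0.5909, -0.1486, 0.0524]
eef_rot: [-0.001, -0.009, 1.0, -0.0]
contact_force: [3.2, -2.3, -8.8]
finger_gap: 0.307
```

```bash
python3 -c "
from h import *
st()"
```

```text
t 11.77 pos mm [ 590.9 -148.6   52.4] jaw deg 90.98 zax [-1.e-03 -3.e-04 -1.e+00] F [ 3.2 -2.3 -8.8] gap 27.0 q [ 0.07  0.39 -0.32  0.   -0.87 -1.63]
```

play_rows --rows '[{"x":0,"y":0,"z":4,"wx":0,"wy":0,"wz":0,"hand":10},{"x":0,"y":0,"z":0,"wx":0,"wy":0,"wz":0,"hand":10},{"x":0,"y":0,"z":0,"wx":0,"wy":0,"wz":0,"hand":10}]'

```text
t: 12.02
tool_pos: [0.5908, -0.1485, 0.0558]
eef_rot: [-0.001, -0.008, 1.0, -0.0]
contact_force: [4.4, -2.2, -10.8]
finger_gap: 0.304
```

```bash
python3 -c "
from h import *
st()"
```

```text
t 12.02 pos mm [ 590.8 -148.5   55.8] jaw deg 90.96 zax [-0.0013 -0.     -1.    ] F [  4.4  -2.2 -10.8] gap 26.7 q [ 0.07  0.38 -0.32 -0.   -0.87 -1.63]
```

play_rows --rows '[{"x":0.5,"y":5,"z":0,"wx":0,"wy":0,"wz":0,"hand":10},{"x":0,"y":7,"z":0,"wx":0,"wy":0,"wz":0,"hand":10},{"x":0,"y":7,"z":0,"wx":0,"wy":0,"wz":0,"hand":10},{"x":0,"y":5,"z":0,"wx":0,"wy":0,"wz":0,"hand":10},{"x":0,"y":0,"z":0,"wx":0,"wy":0,"wz":0,"hand":10},{"x":0,"y":0,"z":0,"wx":0,"wy":0,"wz":0,"hand":10}]'

```text
t: 12.52
tool_pos: [0.5903, -0.1223, 0.055]
eef_rot: [-0.002, -0.008, 1.0, -0.0]
contact_force: [3.1, -3.6, -9.5]
finger_gap: 0.3
```

```bash
python3 -c "
from h import *
st()"
```

```text
t 12.52 pos mm [ 590.3 -122.3   55. ] jaw deg 90.97 zax [-3.4e-03 -4.0e-04 -1.0e+00] F [ 3.1 -3.6 -9.5] gap 26.4 q [ 0.12  0.37 -0.33  0.   -0.87 -1.67]
```

play_rows --rows '[{"x":0,"y":5,"z":0.5,"wx":0,"wy":0.003,"wz":0,"hand":10},{"x":0,"y":7,"z":0.5,"wx":0,"wy":0,"wz":0,"hand":10},{"x":0,"y":7,"z":0,"wx":0,"wy":0,"wz":0,"hand":10},{"x":0,"y":6,"z":0,"wx":0,"wy":0,"wz":0,"hand":10},{"x":0,"y":3,"z":0,"wx":0,"wy":0,"wz":0,"hand":10},{"x":0,"y":0,"z":0,"wx":0,"wy":0,"wz":0,"hand":10},{"x":0,"y":0,"z":0,"wx":0,"wy":0,"wz":0,"hand":10}]' --grip_force 45

```text
t: 13.1
tool_pos: [0.5895, -0.0914, 0.0557]
eef_rot: [-0.004, -0.009, 1.0, -0.0]
contact_force: [3.4, -2.0, -10.1]
finger_gap: 0.298
```

```bash
python3 -c "
from h import *
st()
crop('side',290,190,370,260,8.,'j2.png')"
```

```text
t 13.1 pos mm [589.5 -91.4  55.7] jaw deg 91.01 zax [-7.8e-03 -4.0e-04 -1.0e+00] F [  3.4  -2.  -10.1] gap 26.3 q [ 0.17  0.37 -0.34 -0.   -0.87 -1.73]
```

View pics/j2.png

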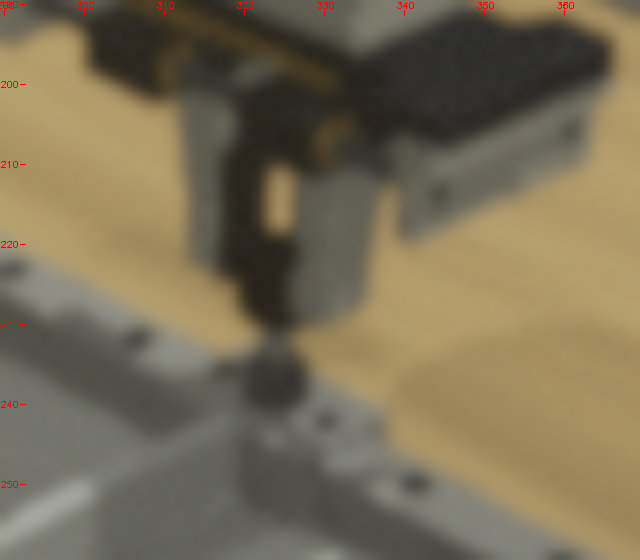

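The plunger is up and the stop has moved along about 57 mm. I'll go 3 mm more, then lower.

play_rows --rows '[{"x":0,"y":3,"z":0,"wx":0,"wy":-0.006,"wz":0,"hand":10},{"x":0,"y":0,"z":0,"wx":0,"wy":0,"wz":0,"hand":10},{"x":0,"y":0,"z":0,"wx":0,"wy":0,"wz":0,"hand":10}]'

```text
t: 13.4
tool_pos: [0.5897, -0.088, 0.0556]
eef_rot: [-0.0, -0.008, 1.0, 0.0]
contact_force: [2.9, -2.9, -9.6]
finger_gap: 0.304
```

```bash
python3 -c "
from h import *
st()"
```

```text
t 13.4 pos mm [589.7 -88.   55.6] jaw deg 90.97 zax [-6.e-04  3.e-04 -1.e+00] F [ 2.9 -2.9 -9.6] gap 26.7 q [ 0.18  0.36 -0.35 -0.   -0.86 -1.73]
```

play_rows --rows '[{"x":0,"y":-0.3,"z":-4,"wx":0,"wy":0,"wz":0,"hand":10},{"x":0,"y":0,"z":-3,"wx":0,"wy":0,"wz":0,"hand":10},{"x":0,"y":0,"z":0,"wx":0,"wy":0,"wz":0,"hand":10},{"x":0,"y":0,"z":0,"wx":0,"wy":0,"wz":0,"hand":10}]'

```text
t: 13.73
tool_pos: [0.5897, -0.0884, 0.0482]
eef_rot: [-0.0, -0.008, 1.0, 0.0]
contact_force: [2.3, -0.5, -7.1]
finger_gap: 0.3
```

```bash
python3 -c "
from h import *
st()"
```

```text
t 13.73 pos mm [589.7 -88.4  48.2] jaw deg 90.95 zax [-2.e-04  5.e-04 -1.e+00] F [ 2.3 -0.5 -7.1] gap 26.4 q [ 0.18  0.37 -0.36 -0.   -0.84 -1.73]
```

The spring still pulls down on the tool, 7.1 N at about 5 mm lift, so the pin is in the hole. I'll lower it the rest of the way.

play_rows --rows '[{"x":0,"y":0,"z":-3,"wx":0,"wy":0,"wz":0,"hand":10},{"x":0,"y":0,"z":-2,"wx":0,"wy":0,"wz":0,"hand":10},{"x":0,"y":0,"z":-0.5,"wx":0,"wy":0,"wz":0,"hand":10},{"x":0,"y":0,"z":0,"wx":0,"wy":0,"wz":0,"hand":10},{"x":0,"y":0,"z":0,"wx":0,"wy":0,"wz":0,"hand":10}]'

```text
t: 14.15
tool_pos: [0.5898, -0.0886, 0.043]
eef_rot: [-0.0, -0.008, 1.0, 0.0]
contact_force: [1.7, -0.7, -6.0]
finger_gap: 0.303
```

```bash
python3 -c "
from h import *
st()"
```

```text
t 14.15 pos mm [589.8 -88.6  43. ] jaw deg 90.96 zax [-1.e-04  3.e-04 -1.e+00] F [ 1.7 -0.7 -6. ] gap 26.7 q [ 0.18  0.38 -0.36 -0.   -0.83 -1.73]
```

play_rows --rows '[{"x":0,"y":0,"z":-1,"wx":0,"wy":0,"wz":0,"hand":10},{"x":0,"y":0,"z":-0.5,"wx":0,"wy":0,"wz":0,"hand":10},{"x":0,"y":0,"z":0,"wx":0,"wy":0,"wz":0,"hand":10},{"x":0,"y":0,"z":0,"wx":0,"wy":0,"wz":0,"hand":10}]'

```text
t: 14.48
tool_pos: [0.5898, -0.0887, 0.0429]
eef_rot: [0.0, -0.009, 1.0, -0.0]
contact_force: [0.8, -0.1, -6.4]
finger_gap: 0.303
```

```bash
python3 -c "
from h import *
st()
crop('side',290,190,370,260,8.,'k2.png')
crop('top',255,215,405,305,5,'k1.png')"
```

```text
t 14.48 pos mm [589.8 -88.7  42.9] jaw deg 90.99 zax [ 5.e-04 -0.e+00 -1.e+00] F [ 0.8 -0.1 -6.4] gap 26.7 q [ 0.18  0.38 -0.36  0.   -0.83 -1.73]
```

View pics/k2.png

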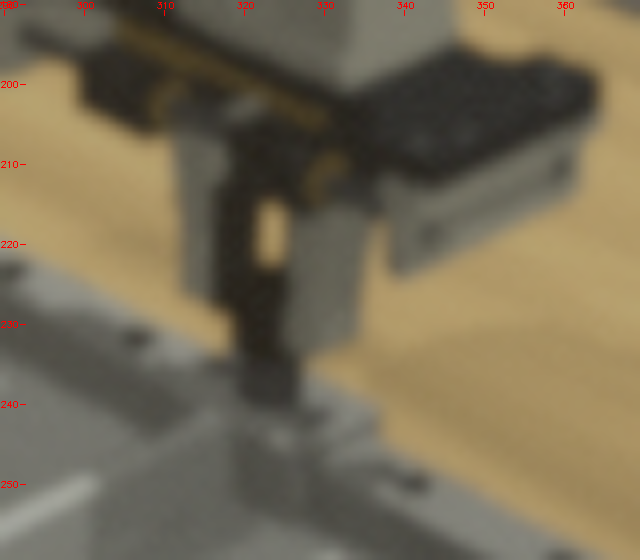

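View pics/k1.png

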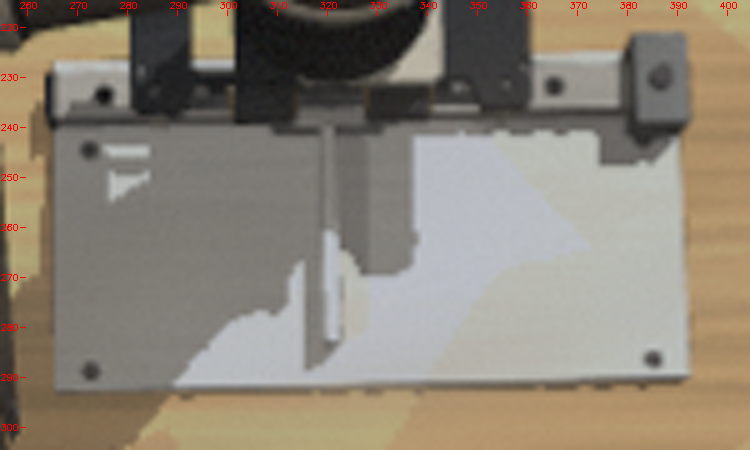

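play_rows --rows '[{"x":0,"y":0,"z":-2,"wx":0,"wy":0,"wz":0,"hand":10},{"x":0,"y":0,"z":-1,"wx":0,"wy":0,"wz":0,"hand":10},{"x":0,"y":0,"z":-1,"wx":0,"wy":0,"wz":0,"hand":10}]'

```text
t: 14.83
tool_pos: [0.59, -0.0892, 0.0428]
eef_rot: [0.001, -0.009, 1.0, -0.001]
contact_force: [-2.3, 1.8, 2.7]
finger_gap: 0.303
```

```bash
python3 -c "
from h import *
st()"
```

```text
t 14.83 pos mm [590.  -89.2  42.8] jaw deg 91.07 zax [ 0.0014 -0.0014 -1.    ] F [-2.3  1.8  2.7] gap 26.7 q [ 0.18  0.38 -0.36  0.   -0.83 -1.73]
```

```bash
python3 -c "
from h import *
st()
crop('top',125,245,215,335,6,'l1.png')
crop('side',120,170,360,290,3.3,'l2.png')
for i in range(6): imaging.capture('top')
st()"
```

```text
t 14.83 pos mm [590.  -89.2  42.8] jaw deg 91.07 zax [ 0.0014 -0.0014 -1.    ] F [-2.3  1.8  2.7] gap 26.7 q [ 0.18  0.38 -0.36  0.   -0.83 -1.73]
t 15.23 pos mm [590.  -89.2  42.7] jaw deg 91.08 zax [ 0.0014 -0.0014 -1.    ] F [-4.   1.4  6.7] gap 26.9 q [ 0.18  0.38 -0.36  0.   -0.83 -1.73]
```

View pics/l1.png

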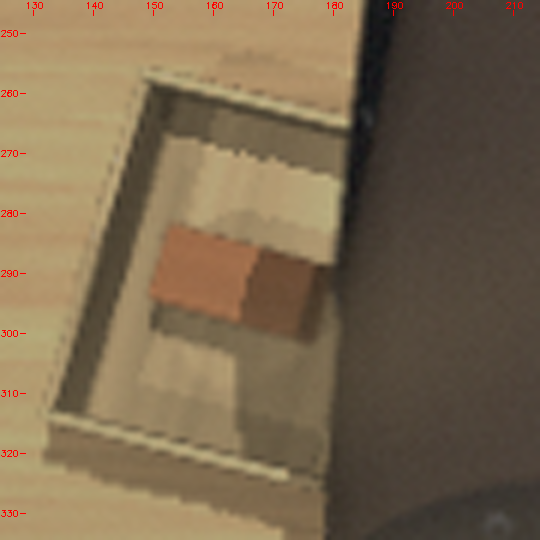

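View pics/l2.png

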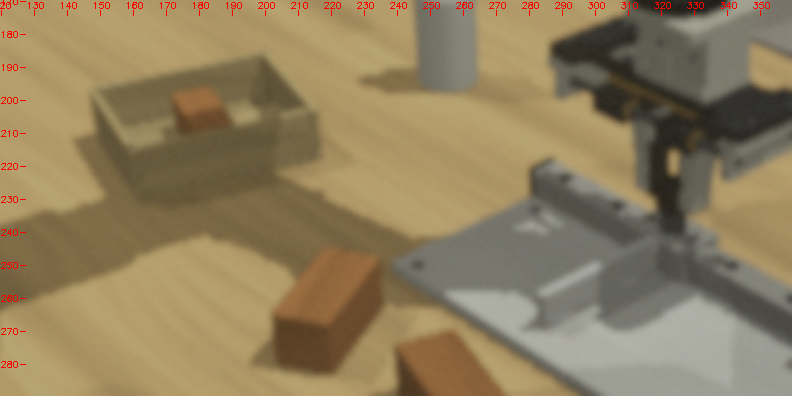

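The offcut lies centred in the tray at (164,292) in the top view. The stop is at the next hole, the knob is held, and the arm is at rest pressing lightly down. Handing in.

```bash
python3 -c "
from h import *
from station import workorder
print(workorder.sign_off()); st()"
```

```text
the job is handed in; nothing more can be done
None
the job is handed in; nothing more can be done
```

The job is done and handed in at about 15 s of the 56 s allowed; sign-off gave no verdict.

I put the smallest offcut in the tray. I then pulled the knob up about 13 mm, slid the stop out one hole and lowered the pin home.

**Last checks:**
- **Stop:** the tool moved 59.5–60 mm along the tube, and the plate moved about 22 px in the top view, where one hole spacing is about 22.5 px.
- **Pin:** on lowering, the tool came back to its starting height of 42.8 mm. Pressing further did not move it, and the vertical force went from −6 N (spring pull) to +3 to +7 N (resting on the bottom).
- **Knob:** still held with a 45 N grip setting and an opening of about 27 mm. The tool pose was steady over 0.4 s.
- **Offcut:** lying flat near the middle of the tray, with the fingers clear of it.
- **Bystanders:** the arm's path stayed clear of the mallet, chisel and glue bottle. I took no final picture of the mallet or chisel. The part of the bottle in view had not moved.

**What disagreed:**
- The fingertips looked about 20 mm higher in the side view than the reported tool position. I set the knob grasp height from the picture and the force instead.
- The grip opening read 26.3–27 mm on the 28 mm knob.
- Some early moves overshot or fell short by up to about 11 mm, and I corrected each one before gripping.

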